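# Put the tools back into the foam of the red drawer

## Robot

A 6-joint arm with a two-finger parallel gripper is mounted at the origin on the work surface. World frame = base frame: x ahead of the robot, y to its left, z up, the work surface at z = 0. Lengths are in m, angles in rad, forces in N, time in s.
With the tool pointing down it reaches from about 0.15 to 0.775 m from the base axis. Payload 6.1 kg.
Tool frame: the origin (TCP) lies at the very end of the fingers, on their centre line; the grasp point (between the pads) lies 19 mm behind it; x points along the fingers, y is the direction in which the jaws open and shut, and the axes are right-handed (so a half turn about x gives the same grasp; the last joint's range is limited). The gripper opens to 85 mm and grips with 20 to 120 N. Pads are 22 mm wide; open, the fingers measure 114 mm over their backs; the gripper's body (76 mm by 85 mm) begins 54 mm behind the grasp point. The pads swing forward as they close: fully open they stand 13 mm farther back than shut.
Start: joints at [1.259, 0.126, -0.04, 1.405, 0, 1.571], TCP at [0.161, 0.5, 0.231] pointing down, gripper open.
Joint ranges: [-2.72, 2.72], [-0.95, 1.95], [-1.27, 1.35], [-1.78, 2.02], [-1.46, 1.47], [-3.14, 3.14]. Speed limits (rad/s): [2.39, 2.39, 3.01, 3.14, 3.14, 3.14].

## Interface

Orientations are given as a unit quaternion [w, x, y, z].
In Python, from rig import robot gives the robot as it stands.
- The arm moves only by the tool send_rows, never from a script. Its argument "rows" is a list that holds one entry, the list of rows, each a list of 4 numbers: the shift along the tool's x, y, z in cm, then the turn about the tool's x in rad. In form: [[[dx, dy, dz, spin], ...]]. A call has 1 to 20 rows; each row shifts and turns the commanded pose from where the row before left it, along the tool's axes as they then stand; what a row does not reach is not made up. A row lasts 1/8 s, in which the tool goes at most 62.5 mm and 10.7 degrees, less where a joint would pass 70% of its speed; a pose out of reach is approached as far as the arm can. A call is refused whole if a number of a shift passes 6.25 or a number of a turn 0.188, either way. A call with a gripper value outside its range is refused whole. "grip" is the opening, from 0 (shut) to 1 (fully open), set as the call begins (left out, the last holds). The fingers move at their own pace and stop on an object; the grip force is fixed at half the most. Time passes only in rows, so rows that do not move let the fingers close. It gives the time, the measured TCP pose, the force and the opening at its end, in the units of the state.
- robot.state(): the state, without advancing time (a new reading comes with each control period).
- robot.read_camera(name): name is "scene" or "top"; returns the picture (400x640x3 uint8, blue, green, red); there is no depth.
- robot.camera_params(name): a dict with "camera_matrix" (3x3 intrinsics, pixels), "view" (4x4, takes a point from world to camera coordinates). Camera axes: x right, y down, z forward; pixel columns grow to the right and rows downward; lengths in m; the calibration is good to about 2 mm. A picture is of the moment at which its call begins. camera_params takes no time and is no camera call.
- robot.job_done(): hands the job in, once; it reports no verdict.
The state is a dict: "time": time; "joints": joint angles; "joint_velocities": joint speeds; "tau": joint torques, N m; "tcp_pos": TCP position; "orientation": TCP orientation; "ft_force": force on the tool from outside, world axes, zero at the start; "ft_torque": the same for the moment, N m; "gripper_width": opening from 0.0 (shut) to 1.0 (fully open).
Only numpy, scipy, OpenCV 4.12 (cv2) and the standard library are available. Lean on these libraries where they do the work, as an engineer would, in place of code of your own. Each camera call takes 0.05 s, during which the arm holds its last target. There are 200 camera calls.

## Task

Put the socket, the tape measure, the folding hex key set and the stubby screwdriver back into the red drawer, each fully home in the foam cut-out of its own shape: the socket upright, the others lying flat, the screwdriver with its blade in the narrow part of its cut-out. Let go of everything, and leave the oil can and the bin of nuts where they stand.

Things in the scene. Friction and masses are not known exactly. Their poses are not given: they have to be found in the camera images.
- socket_mid (a point): Round bright-steel wrench socket, diameter 46 mm, 54 mm tall, loose, standing upright on the bench with its open mouth up (keep it so). 0.2 to 0.5 kg. The point is its centre, 27 mm above its underside; z is its axis, up.
- tape_mid (a point): Pocket tape measure, yellow and black, loose, lying flat on the bench: 64 mm along its x, 54 mm along its y, 30 mm tall. About 0.17 kg. The point is its centre, 15 mm above its underside.
- hexset_mid (a point): Folding hex key set, two blue shells with steel keys between, loose, lying on the bench: 110 mm along its x, 36 mm along its y, 30 mm tall; either end may go first into its cut-out. About 0.2 kg. The point is its centre, 15 mm above its underside.
- driver_mid (a point): Stubby screwdriver, loose, lying: 96 mm long along its x, blade at the +x end. An eight-sided green handle, 34 mm across flats, from 48 mm behind the point to the point; a black collar 24 mm across to 10 mm ahead; a steel blade 7 mm thick to 48 mm ahead. The point is the middle of its length, on its axis, 17 mm above its underside. Grip the green handle about 23 mm behind it. About 0.085 kg.
- socket_seat (a point): Foam insert (129 mm along x, 109 mm along y, black with a red cut-out floor), fixed in the red drawer, with a round cut-out, diameter 53 mm, for the socket. The point is the centre of the cut-out's floor, 19 mm above the bench; z up. All four cut-outs are 13 mm deep (black foam top 32 mm above the bench), the upper 4 mm of the edge bevelled outwards.
- tape_seat (a point): Foam insert like the socket's, with a cut-out 71 mm along x by 61 mm along y for the tape measure, which lies with its x along this x, either way round. The point is the centre of the cut-out's floor. The four inserts fill the drawer two by two in any order, all with x from the drawer's front (nearer the robot) to its back.
- hex_seat (a point): Foam insert like the socket's, with a cut-out 117 mm along x by 43 mm along y for the hex key set, which lies with its x along this x, either way round. The point is the centre of the cut-out's floor. The drawer's thin sides stand 10 mm above the foam, its front 20 mm; behind the inserts is a trough of small nuts, part of the drawer.
- driver_seat (a point): Foam insert like the socket's, with a cut-out for the screwdriver: a part 41 mm wide for the handle on the -x side, and one 19 mm wide for the blade on the +x side. The point is on the cut-out's floor, under the middle of the screwdriver's length when it is in place: its x along this x, blade to +x, its middle 17 mm above this point.
- oilcan: White and blue spray can, diameter 56 mm, 150 mm tall, standing loose to the right behind the tools; not to be moved. The point is the centre of its underside.
- nutbin: Red open plastic bin of nuts, 100 x 120 mm, 55 mm tall, standing loose to the left behind the tools; not to be moved. The point is the centre of its underside.
Mind the look-alikes: they are no part of the job. Of the things that look like the part that bears driver_mid, take the one that is farthest from the robot's base at the start. What is shaped like the part that bears driver_seat but yellow is not meant.

How it is judged:
At the end, for the whole second after the job is handed in: Each tool rests, released, in its own cut-out: middle within 8 mm sideways of its place, at most 4 mm above lying on the floor; socket, tape and hex set tilted under 0.12 rad; tape, hex set and screwdriver within 0.2 rad of the cut-out's direction (horizontal distance between socket_mid and socket_seat below 0.008 m and z of socket_mid in the frame of socket_seat between 0.023 and 0.031 m and angle between each of socket_mid, tape_mid, hexset_mid's own z axis and vertical below 0.12 rad and horizontal distance between tape_mid and tape_seat below 0.008 m and z of tape_mid in the frame of tape_seat below 0.019 m and angle between the x axis of tape_mid and the x axis of tape_seat, either way round below 0.2 rad and horizontal distance between hexset_mid and hex_seat below 0.008 m and z of hexset_mid in the frame of hex_seat below 0.019 m and angle between the x axis of hexset_mid and the x axis of hex_seat, either way round below 0.2 rad and horizontal distance between driver_mid and driver_seat below 0.008 m and z of driver_mid in the frame of driver_seat below 0.021 m and angle between the x axis of driver_mid and the x axis of driver_seat, either way round below 0.2 rad and linear speed of each of socket, tape, hexset, driver below 0.02 m/s); the robot touches nothing.
It fails at once if the oil can is moved by more than 3 cm (distance of oilcan from where it was at the start of the episode above 0.03 m).
It fails at once if the bin of nuts is moved by more than 3 cm (distance of nutbin from where it was at the start of the episode above 0.03 m).
It also fails if it takes over 112 s, if anything falls off the work surface, if the arm or the gripper's body presses on something with over 40 N, if the wrist force passes 120 N, or if a joint passes its speed limit or range.

## Working session

There is one attempt and no reset: what is moved stays moved. The work goes in short steps, Python scripts to look and compute and a tool call to move; the robot and the scene stay as the last step left them, time stands still between calls to the robot, and variables do not carry over. Pictures are saved under pics/ and viewed, about 12 in all and at most 16, crops included, and the job is handed in when it is done.

Besides the shell and the picture viewer there is one more tool, called after "Request:" in YAML: its name, and indented under it one key for each argument. send_rows: Moves the arm, as the interface text tells. Its arguments: {"type":"object","properties":{"rows":{"type":"array","items":{"type":"array","items":{"type":"array","items":{"type":"number"}}}},"grip":{"type":"number"}},"required":["rows"]}

```bash
ls; mkdir -p pics; python3 - <<'E'
from rig import robot
import cv2,json
for n in("scene","top"):
    cv2.imwrite(f"pics/{n}0.png",robot.read_camera(n)); p=robot.camera_params(n); print(n,p)
s=robot.state(); print(s)
E
```

```text
pics
scene {'camera_matrix': array([[366.88978229,   0.        , 314.66819652],
       [  0.        , 366.88978229, 194.96219204],
       [  0.        ,   0.        ,   1.        ]]), 'view': array([[ 0.66332713,  0.74827518, -0.00902081, -0.35391277],
       [ 0.54009239, -0.48705263, -0.68635264, -0.25249924],
       [-0.51797425,  0.45040426, -0.72721295,  1.22493646],
       [ 0.        ,  0.        ,  0.        ,  1.        ]])}
top {'camera_matrix': array([[377.33665542,   0.        , 317.10183389],
       [  0.        , 377.33665542, 197.97217128],
       [  0.        ,   0.        ,   1.        ]]), 'view': array([[ 0.0077769 , -0.99996145, -0.00407698, -0.02145275],
       [-0.98506449, -0.00695959, -0.17204507,  0.54384901],
       [ 0.17201006,  0.00535406, -0.98508064,  0.7821366 ],
       [ 0.        ,  0.        ,  0.        ,  1.        ]])}
{'time': 0.1, 'joints': array([ 1.25901847e+00,  1.26349001e-01, -4.04894750e-02,  1.40537376e+00,
       -2.73197775e-05,  1.57078629e+00]), 'joint_velocities': array([-0.00105313, -0.00032779,  0.0025266 , -0.00116825,  0.00151357,
       -0.00027425]), 'tau': array([ 1.38858668e-04, -4.36907351e+01,  3.53603911e+01,  1.38058746e-02,
        1.37117863e-05,  4.54310850e-06]), 'tcp_pos': array([0.16094562, 0.49935675, 0.23059897]), 'orientation': array([ 0.69846453,  0.10928464,  0.6986009 , -0.1102767 ]), 'ft_force': array([ 0.19562518, -0.49094949,  1.34861949]), 'ft_torque': array([ 0.00682226, -0.0083953 , -0.05269576]), 'gripper_width': 0.9992477325187802}
```

View pics/scene0.png

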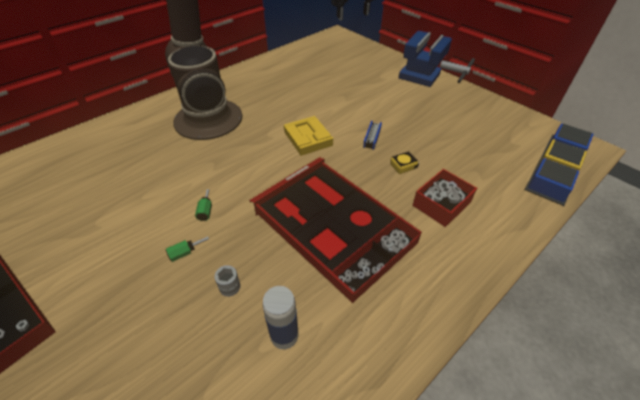

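View pics/top0.png

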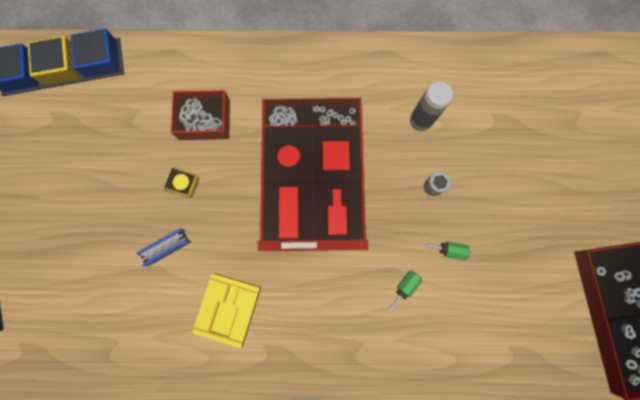

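The two driver look-alikes are in the top view, handle A at about (457,250) and handle B at (408,285). A also looks like the one farther from the base, which I'll confirm by ray casting. The yellow insert at (227,310) is a decoy. The real driver seat is the red T at (337,215). The other red seats are the socket at (288,156), the tape at (336,155) and the hex set at (288,212).

```bash
cat > h.py <<'E'
import cv2,numpy as np
from rig import robot
def cast(n,uv,z):
    p=robot.camera_params(n);K,V=p["camera_matrix"],p["view"]
    R,t=V[:3,:3],V[:3,3];C=-R.T@t
    uv=np.atleast_2d(uv).astype(float)
    d=np.c_[uv,np.ones(len(uv))]@np.linalg.inv(K).T@R
    return (C+d*((z-C[2])/d[:,2])[:,None])[:,:2]
def proj(n,P):
    p=robot.camera_params(n);K,V=p["camera_matrix"],p["view"]
    q=(np.atleast_2d(P)@V[:3,:3].T+V[:3,3])@K.T
    return q[:,:2]/q[:,2:]
def blob(n,mask,roi,z,show=True):
    "biggest blob in roi (x0,y0,x1,y1): centroid + long axis in world at height z"
    m=np.zeros_like(mask);x0,y0,x1,y1=roi;m[y0:y1,x0:x1]=mask[y0:y1,x0:x1]
    cs,_=cv2.findContours(m,cv2.RETR_EXTERNAL,cv2.CHAIN_APPROX_NONE)
    c=max(cs,key=cv2.contourArea);f=np.zeros_like(mask);cv2.drawContours(f,[c],-1,255,-1)
    ys,xs=np.nonzero(f);P=cast(n,np.c_[xs,ys],z)
    r=cv2.minAreaRect((P*1000).astype(np.float32));b=cv2.boxPoints(r)
    e=b[1]-b[0];g=b[2]-b[1];e=e if np.hypot(*e)>np.hypot(*g) else g
    hull=cv2.contourArea(c)
    return dict(cen=P.mean(0).round(4),rect=np.round(np.array(r[0])/1000,4),size=np.round(r[1],0),yaw=round(float((np.arctan2(e[1],e[0])+np.pi/2)%np.pi-np.pi/2),3),px=(round(xs.mean(),1),round(ys.mean(),1)),n=len(xs))
E
python3 - <<'E'
from h import *
I={n:cv2.imread(f"pics/{n}0.png") for n in("scene","top")}
H={n:cv2.cvtColor(I[n],cv2.COLOR_BGR2HSV) for n in I}
R=cv2.inRange
red={n:R(H[n],(0,200,120),(8,255,255))|R(H[n],(172,200,120),(180,255,255)) for n in H}
green={n:R(H[n],(45,100,30),(80,255,255)) for n in H}
wood={n:255-R(H[n],(8,50,90),(25,190,255)) for n in H}
rois={"top":dict(sock_seat=(272,140,305,172),tape_seat=(318,138,356,174),hex_seat=(272,180,305,243),drv_seat=(322,183,354,241)),
"scene":dict(sock_seat=(345,205,378,232),tape_seat=(305,222,352,265),hex_seat=(300,170,350,208),drv_seat=(268,192,312,228))}
for k in rois["top"]:
    for n in H: print(k,n,blob(n,red[n],rois[n][k],0.0235))
for k,n,r in[("A","top",(440,235,475,265)),("B","top",(390,265,428,302)),("A?","scene",(160,235,200,265)),("B?","scene",(190,190,216,222))]:
    print(k,n,blob(n,green[n],r,0.017))
    print(" whole",blob(n,wood[n],(r[0]-20,r[1]-5,r[2]+15,r[3]+12),0.010))
for k,n,r,z in[("sock","top",(415,165,460,205),.027),("sock","scene",(205,255,250,305),.027),("tape","top",(155,160,208,203),.015),("tape","scene",(382,143,428,180),.015),("hex","top",(130,220,198,272),.015),("hex","scene",(355,114,390,155),.015)]:
    print(k,n,blob(n,wood[n],r,z))
a=I["top"]
big=np.hstack([cv2.resize(a[230:310,385:480],None,fx=4,fy=4,interpolation=3),cv2.resize(cv2.cvtColor(wood["top"],cv2.COLOR_GRAY2BGR)[230:310,385:480],None,fx=4,fy=4,interpolation=0)])
c=np.hstack([cv2.resize(a[155:275,125:220],None,fx=2.6,fy=2.2),cv2.resize(cv2.cvtColor(wood["top"],cv2.COLOR_GRAY2BGR)[155:275,125:220],None,fx=2.6,fy=2.2),cv2.resize(cv2.cvtColor(wood["scene"],cv2.COLOR_GRAY2BGR)[110:180,350:430],(260,264))])
w=max(big.shape[1],c.shape[1]);pad=lambda x:cv2.copyMakeBorder(x,0,0,0,w-x.shape[1],0)
o=np.vstack([pad(big),pad(c)]);print(o.shape);cv2.imwrite("pics/crop1.png",o)
print("can/bin",cast("top",[[425,127],[200,138]],0))
E
```

```text
sock_seat scene {'cen': array([0.6453, 0.0505]), 'rect': array([0.6447, 0.0517]), 'size': array([46., 41.]), 'yaw': 0.246, 'px': (np.float64(360.4), np.float64(217.6)), 'n': 200}Traceback (most recent call last):
  File "<stdin>", line 11, in <module>
  File "h.py", line 17, in blob
    c=max(cs,key=cv2.contourArea);f=np.zeros_like(mask);cv2.drawContours(f,[c],-1,255,-1)
ValueError: max() iterable argument is empty
```

```bash
cat > m1.py <<'E'
from h import *
I={n:cv2.imread(f"pics/{n}0.png") for n in("scene","top")}
H={n:cv2.cvtColor(I[n],cv2.COLOR_BGR2HSV) for n in I}
R=cv2.inRange
def redm(a):
    a=a.astype(int);return ((a[:,:,2]-a[:,:,1]>85)*255).astype(np.uint8)
red={n:redm(I[n]) for n in H}
print(I["top"][156,288],I["top"][156,305],I["scene"][218,360],I["top"][200,100])
green={n:R(H[n],(40,80,30),(85,255,255)) for n in H}
wood={n:255-R(H[n],(8,50,90),(25,190,255)) for n in H}
rois={"top":dict(sock_seat=(272,140,305,172),tape_seat=(318,138,356,174),hex_seat=(272,180,305,243),drv_seat=(322,183,354,241)),
"scene":dict(sock_seat=(345,205,378,232),tape_seat=(305,222,352,265),hex_seat=(300,170,350,208),drv_seat=(268,192,312,228))}
def tr(k,n,*a):
    try: print(k,n,*[f"{q}={v}" for q,v in blob(n,*a).items()])
    except Exception as e: print(k,n,"none",e)
for k in rois["top"]:
    for n in H: tr(k,n,red[n],rois[n][k],0.0235)
for k,n,r in[("A","top",(440,235,475,265)),("B","top",(390,265,428,302)),("A?","scene",(160,235,200,265)),("B?","scene",(190,190,216,222))]:
    tr(k,n,green[n],r,0.017)
    tr(" whole",n,wood[n],(r[0]-20,r[1]-5,r[2]+15,r[3]+12),0.010)
for k,n,r,z in[("sock","top",(415,165,460,205),.027),("sock","scene",(205,255,250,305),.027),("tape","top",(155,160,208,203),.015),("tape","scene",(382,143,428,180),.015),("hex","top",(130,220,198,272),.015),("hex","scene",(355,114,390,155),.015)]:
    tr(k,n,wood[n],r,z)
a=I["top"];G=lambda n:cv2.cvtColor(wood[n],cv2.COLOR_GRAY2BGR)
big=np.hstack([cv2.resize(a[230:310,385:480],None,fx=4,fy=4,interpolation=3),cv2.resize(G("top")[230:310,385:480],None,fx=4,fy=4,interpolation=0)])
c=np.hstack([cv2.resize(a[155:275,125:220],None,fx=2.6,fy=2.2),cv2.resize(G("top")[155:275,125:220],None,fx=2.6,fy=2.2),cv2.resize(G("scene")[110:180,350:430],(260,264))])
w=max(big.shape[1],c.shape[1]);pad=lambda x:cv2.copyMakeBorder(x,0,0,0,w-x.shape[1],0)
o=np.vstack([pad(big),pad(c)]);print(o.shape);cv2.imwrite("pics/crop1.png",o)
print("can/bin",cast("top",[[425,127],[200,138]],0))
E
python3 m1.py
```

```text
[ 50  57 211] [37 41 54] [ 34  39 158] [109 155 185]
sock_seat scene cen=[0.6458 0.0503] rect=[0.645  0.0511] size=[47. 41.] yaw=0.838 px=(np.float64(360.5), np.float64(217.8)) n=220
sock_seat top cen=[0.647  0.0503] rect=[0.647  0.0502] size=[50. 51.] yaw=-0.466 px=(np.float64(288.1), np.float64(155.5)) n=390
tape_seat scene cen=[ 0.6483 -0.0601] rect=[ 0.6478 -0.0599] size=[66. 56.] yaw=0.01 px=(np.float64(328.1), np.float64(243.2)) n=563
tape_seat top cen=[ 0.6489 -0.0596] rect=[ 0.6492 -0.0601] size=[67. 60.] yaw=0.006 px=(np.float64(335.8), np.float64(155.1)) n=769
hex_seat scene cen=[0.5166 0.0483] rect=[0.5151 0.0482] size=[109.  35.] yaw=0.015 px=(np.float64(324.2), np.float64(190.1)) n=406
hex_seat top cen=[0.5158 0.0478] rect=[0.5163 0.0481] size=[114.  41.] yaw=0.017 px=(np.float64(288.0), np.float64(212.0)) n=968
drv_seat scene cen=[ 0.5086 -0.0616] rect=[ 0.5167 -0.0614] size=[95. 35.] yaw=0.042 px=(np.float64(289.6), np.float64(209.5)) n=296
drv_seat top cen=[ 0.5096 -0.0619] rect=[ 0.5181 -0.0623] size=[102.  41.] yaw=0.003 px=(np.float64(336.9), np.float64(215.1)) n=6
[... 1165 characters left out ...]
ene cen=[ 0.5769 -0.2861] rect=[ 0.5768 -0.285 ] size=[45. 73.] yaw=-0.194 px=(np.float64(227.1), np.float64(280.0)) n=554
tape top cen=[0.5851 0.2927] rect=[0.5854 0.2949] size=[42. 43.] yaw=-0.315 px=(np.float64(182.7), np.float64(181.9)) n=270
tape scene cen=[0.5806 0.3311] rect=[0.5793 0.3308] size=[20. 45.] yaw=-0.537 px=(np.float64(411.0), np.float64(156.8)) n=47
hex top cen=[0.4364 0.3271] rect=[0.436  0.3277] size=[ 42. 114.] yaw=-1.037 px=(np.float64(162.8), np.float64(246.8)) n=918
hex scene cen=[0.4338 0.3254] rect=[0.4311 0.3288] size=[ 40. 138.] yaw=-1.039 px=(np.float64(371.9), np.float64(134.7)) n=326
(584, 760, 3)
can/bin [[ 0.72697191 -0.27479505]
 [ 0.69596504  0.26428705]]
```

View pics/crop1.png

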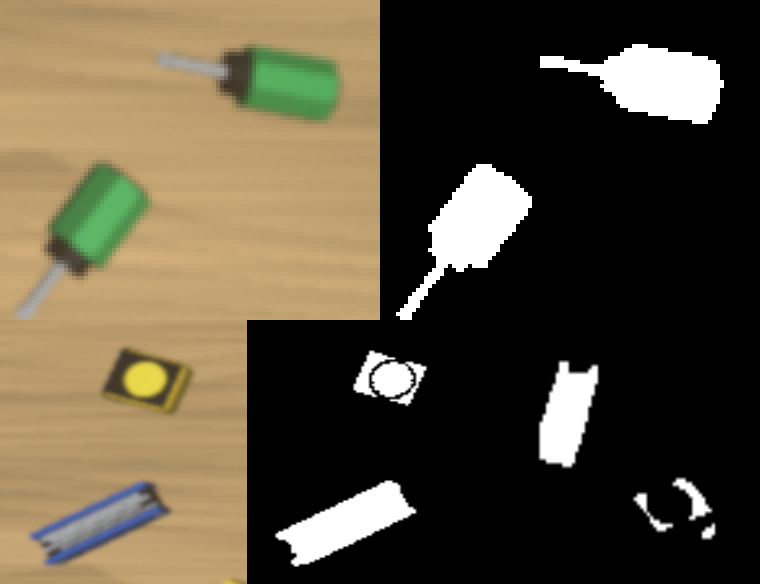

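Driver A at (457,250) is about 0.54 m from the base and B about 0.42 m. A is the one meant, and the crop shows its blade pointing to +y. I'll start with the hex set and re-measure the tape and socket with better masks in the same script.

```bash
cat > go.py <<'E'
import sys
from h import *
from scipy.spatial.transform import Rotation as Ro
s=robot.state();q=s["orientation"];M=Ro.from_quat(np.r_[q[1:],q[0]]).as_matrix()
yaw=np.arctan2(M[1,1],M[0,1])
print("t",round(s["time"],2),"tcp",s["tcp_pos"].round(4),"jawyaw",round(yaw,3),"down",M[:,0].round(3),"j",s["joints"].round(2),"w",round(s["gripper_width"],3),"F",s["ft_force"].round(1))
def go(x,y,z,jy):
    d=M.T@(np.array([x,y,z])-s["tcp_pos"])*100
    t=(jy-yaw+np.pi/2)%np.pi-np.pi/2
    print("to",(x,y,z,jy),"tool cm",d.round(2),"spin",round(-t,3),"or",round(-t+np.pi*np.sign(t),3))
if len(sys.argv)>1: go(*map(float,sys.argv[1:5]))
E
python3 go.py .436 .327 .12 .534
cat > m2.py <<'E'
exec(open("m1.py").read().split("rois=")[0].replace("print","0 and print"))
for n,r in (("top",(155,160,212,206)),("scene",(382,143,428,180))):
    a=H[n];m=((a[:,:,1]>165)|(a[:,:,2]<95)).astype(np.uint8)*255
    m=cv2.morphologyEx(m,cv2.MORPH_CLOSE,np.ones((3,3)))
    for z in (.015,.03): print("tape",n,z,blob(n,m,r,z))
for n,r in (("top",(415,165,460,205)),("scene",(205,255,250,305))):
    m=R(H[n],(0,0,0),(180,75,255)); print("sock",n,blob(n,m,r,.027))
    a=I[n].copy();
    P=lambda c,z:[np.r_[c+.023*np.array([np.cos(t),np.sin(t)]),z] for t in np.linspace(0,6.28,60)]
    c=[.5833,-.2891] if n=="top" else [.5769,-.2861]
    a=cv2.resize(a[r[1]-5:r[3]+5,r[0]-5:r[2]+5],None,fx=6,fy=6,interpolation=3)
    for z,col in((0,(255,0,0)),(.054,(0,255,0))):
        for u in proj(n,P(np.array([.5815,-.2885]),z)): cv2.circle(a,tuple(int(v) for v in (u-[r[0]-5,r[1]-5]+.5)*6),1,col,-1)
    I[n+"s"]=cv2.resize(a,(370,400))
cv2.imwrite("pics/sock.png",np.hstack([I["tops"],I["scenes"]]))
E
python3 m2.py
```

```text
t 0.1 tcp [0.1609 0.4994 0.2306] jawyaw 1.259 down [-0.    -0.001 -1.   ] j [ 1.26  0.13 -0.04  1.41 -0.    1.57] w 0.999 F [ 0.2 -0.5  1.3]
to (0.436, 0.327, 0.12, 0.534) tool cm [11.07 -7.95 31.47] spin 0.725 or -2.417
tape top 0.015 {'cen': array([0.5855, 0.2965]), 'rect': array([0.5852, 0.2965]), 'size': array([64., 46.]), 'yaw': 1.241, 'px': (np.float64(181.1), np.float64(181.7)), 'n': 521}
tape top 0.03 {'cen': array([0.5823, 0.2908]), 'rect': array([0.5819, 0.2909]), 'size': array([63., 46.]), 'yaw': 1.241, 'px': (np.float64(181.1), np.float64(181.7)), 'n': 521}
tape scene 0.015 {'cen': array([0.5812, 0.2999]), 'rect': array([0.5807, 0.3002]), 'size': array([74., 68.]), 'yaw': 1.244, 'px': (np.float64(404.3), np.float64(161.8)), 'n': 372}
tape scene 0.03 {'cen': array([0.5903, 0.2847]), 'rect': array([0.5898, 0.285 ]), 'size': array([73., 67.]), 'yaw': 1.244, 'px': (np.float64(404.3), np.float64(161.8)), 'n': 372}
sock top {'cen': array([ 0.583 , -0.2889]), 'rect': array([ 0.5823, -0.289 ]), 'size': array([47., 62.]), 'yaw': -0.797, 'px': (np.float64(437.2), np.float64(183.4)), 'n': 478}
sock scene {'cen': array([ 0.5762, -0.2864]), 'rect': array([ 0.5762, -0.285 ]), 'size': array([47., 76.]), 'yaw': -0.199, 'px': (np.float64(226.8), np.float64(279.8)), 'n': 594}
```

View pics/sock.png

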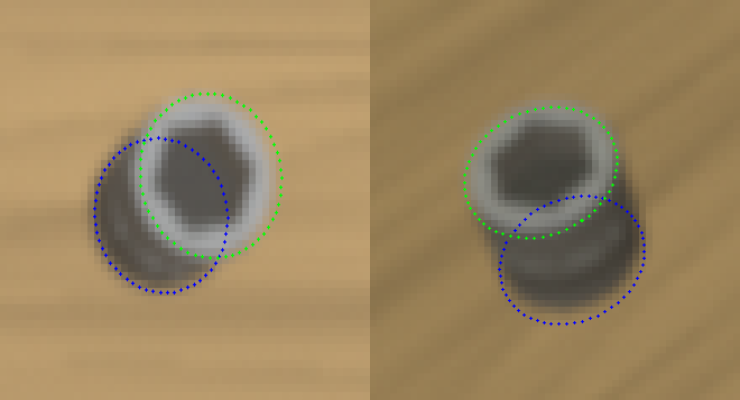

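The socket overlay puts its real rim about 1 px off my guess, so I take the socket at about (0.580,-0.2865). Now I'll move over the hex set.

Request:
send_rows:
  rows:
    - [[1.38,-0.99,3.93,0],[1.38,-0.99,3.93,0],[1.38,-0.99,3.93,0],[1.38,-0.99,3.93,0],[1.38,-0.99,3.93,0],[1.38,-0.99,3.93,0],[1.38,-0.99,3.93,0],[1.38,-0.99,3.93,0],[0,0,0,0.181],[0,0,0,0.181],[0,0,0,0.181],[0,0,0,0.181],[0,0,0,0],[0,0,0,0]]
  grip: 1

```text
time: 1.85
tcp_pos: [0.4359, 0.3278, 0.1207]
orientation: [0.615, 0.349, 0.615, -0.349]
ft_force: [-0.1, 0.3, 0.3]
gripper_width: 1.0
```

```bash
python3 go.py .436 .327 .011 .534; python3 - <<'E'
exec(open("m1.py").read().split("rois=")[0].replace("print","0 and print"))
from h import *
for n,r in (("top",(165,168,200,195)),("scene",(388,150,420,170))):
    m=R(H[n],(24,150,150),(40,255,255));print(n,blob(n,m,r,.03))
cv2.imwrite("pics/top1.png",robot.read_camera("top"))
E
```

```text
t 1.85 tcp [0.4359 0.3278 0.1207] jawyaw 0.538 down [-0. -0. -1.] j [ 0.64  0.19 -0.21  1.17 -0.    1.68] w 1.0 F [-0.1  0.3  0.3]
to (0.436, 0.327, 0.011, 0.534) tool cm [10.97 -0.02  0.07] spin 0.004 or -3.138
top {'cen': array([0.5828, 0.2926]), 'rect': array([0.5828, 0.2923]), 'size': array([35., 34.]), 'yaw': 0.067, 'px': (np.float64(180.3), np.float64(181.5)), 'n': 206}
scene {'cen': array([0.5954, 0.2948]), 'rect': array([0.5954, 0.2948]), 'size': array([0., 0.]), 'yaw': 0.0, 'px': (np.float64(408.0), np.float64(161.0)), 'n': 1}
```

View pics/top1.png

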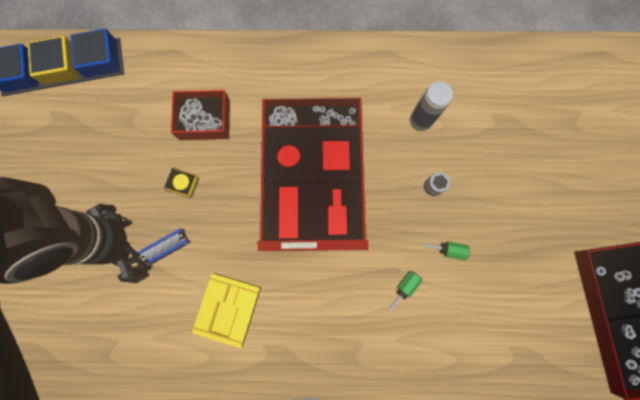

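The gripper is lined up with the hex set at top-view (165,247), with the fingers straddling its axis. Next I'll descend and grip.

Request:
send_rows:
  rows:
    - [[3.0,0,0,0],[3.0,0,0,0],[2.5,0,0,0],[1.5,0,0,0],[1.0,0,0,0],[0,0,0,0]]

```text
time: 2.65
tcp_pos: [0.4359, 0.3277, 0.0107]
orientation: [0.614, 0.35, 0.615, -0.35]
ft_force: [0.1, 0.2, 0.2]
gripper_width: 0.994
```

Request:
send_rows:
  rows:
    - [[0,0,0,0],[0,0,0,0],[0,0,0,0],[0,0,0,0],[0,0,0,0],[0,0,0,0],[0,0,0,0],[0,0,0,0]]
  grip: 0

```text
time: 3.65
tcp_pos: [0.4365, 0.3283, 0.0118]
orientation: [0.615, 0.351, 0.614, -0.349]
ft_force: [-0.3, -0.1, 5.5]
gripper_width: 0.404
```

Request:
send_rows:
  rows:
    - [[-1.0,0,0,0],[-2.5,0,0,0],[-3.5,0,0,0],[-4,0,0,0],[0,0,0,0]]

```text
time: 4.28
tcp_pos: [0.4374, 0.3289, 0.1243]
orientation: [0.615, 0.352, 0.614, -0.348]
ft_force: [0.1, -0.1, -2.7]
gripper_width: 0.407
```

```bash
python3 go.py .517 .0474 .12 1.589; python3 - <<'E'
from h import *
a=robot.read_camera("scene");cv2.imwrite("pics/s2.png",cv2.resize(a[60:260,200:520],None,fx=2,fy=2))
E
```

```text
t 4.28 tcp [0.4374 0.3289 0.1243] jawyaw 0.535 down [ 0.004  0.003 -1.   ] j [ 0.64  0.18 -0.21  1.18 -0.    1.68] w 0.407 F [ 0.1 -0.1 -2.7]
to (0.517, 0.0474, 0.12, 1.589) tool cm [ 0.37 -7.51 28.28] spin -1.054 or 2.088
```

View pics/s2.png

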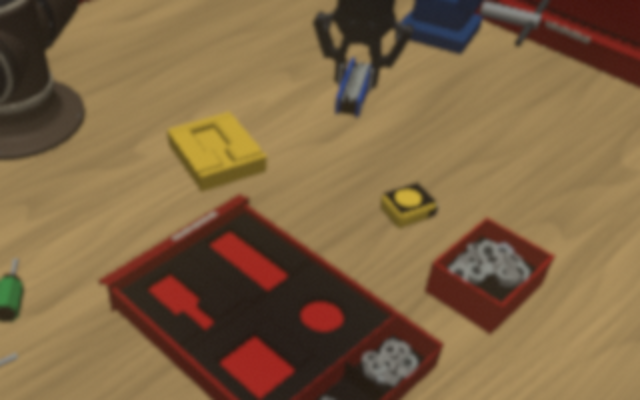

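```bash
python3 - <<'E'
from h import *
a=robot.read_camera("scene");x0,y0=335,60
b=cv2.resize(a[y0:y0+75,x0:x0+85],None,fx=8,fy=8,interpolation=3)
t=np.array([.4374,.3289,.1243]);j=np.array([np.cos(.535),np.sin(.535),0])
for s in(-1,1):
  for dz,c in((0,(0,255,0)),(-.010,(0,0,255)),(.01,(255,255,0))):
    u=proj("scene",t+j*s*.025+[0,0,dz])[0]
    cv2.circle(b,(int((u[0]-x0+.5)*8),int((u[1]-y0+.5)*8)),3,c,-1)
cv2.imwrite("pics/z3.png",b)
E
```

```text
(no output)
```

View pics/z3.png

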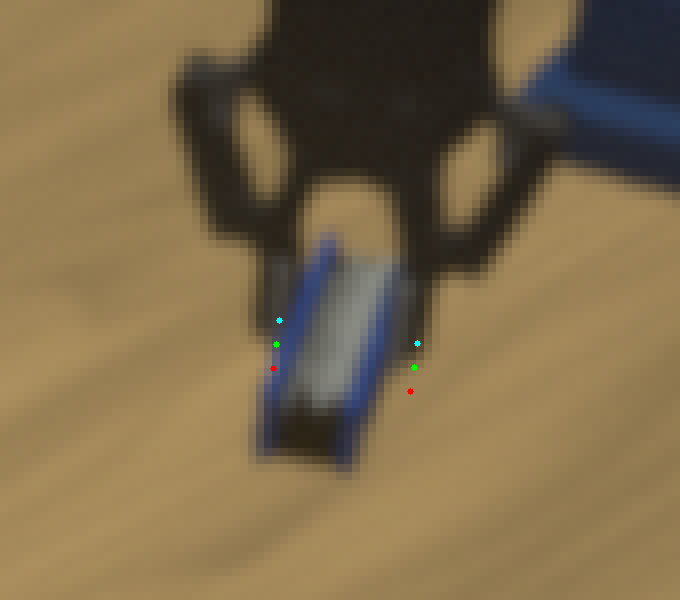

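The fingertips end about 3 mm behind the TCP at this width, so the grip height suits the seating. I'll carry it to the seat.

Request:
send_rows:
  rows:
    - [[0,-1.07,4.04,0],[0,-1.07,4.04,0],[0,-1.07,4.04,0],[0,-1.07,4.04,0],[0,-1.07,4.04,0],[0,-1.07,4.04,0],[0,-1.07,4.04,0],[0,0,0,-0.1757],[0,0,0,-0.1757],[0,0,0,-0.1757],[0,0,0,-0.1757],[0,0,0,-0.1757],[0,0,0,-0.1757],[0,0,0,0],[0,0,0,0]]

```text
time: 6.25
tcp_pos: [0.5151, 0.0463, 0.1199]
orientation: [0.706, -0.006, 0.708, 0.005]
ft_force: [-0.2, 0.3, -1.5]
gripper_width: 0.407
```

```bash
cat > blue.py <<'E'
from h import *
for n in("top","scene"):
    a=robot.read_camera(n);cv2.imwrite(f"pics/{n}_l.png",a);Hh=cv2.cvtColor(a,cv2.COLOR_BGR2HSV)
    m=cv2.inRange(Hh,(105,90,50),(125,255,255));m=cv2.morphologyEx(m,cv2.MORPH_CLOSE,np.ones((9,9)))
    c=proj(n,[.517,.0474,.12])[0].astype(int)
    print(n,blob(n,m,(c[0]-45,c[1]-50,c[0]+45,c[1]+50),robot.state()["tcp_pos"][2]+.0032))
E
python3 go.py .517 .0474 .045 1.589;python3 blue.py
```

```text
t 6.25 tcp [0.5151 0.0463 0.1199] jawyaw 1.586 down [-0.002 -0.    -1.   ] j [ 0.09  0.14 -0.27  1.16 -0.    0.07] w 0.407 F [-0.2  0.3 -1.5]
to (0.517, 0.0474, 0.045, 1.589) tool cm [7.49 0.11 0.2 ] spin -0.003 or 3.139Traceback (most recent call last):
  File "blue.py", line 6, in <module>
    print(n,blob(n,m,(c[0]-45,c[1]-50,c[0]+45,c[1]+50),robot.state()["tcp_pos"][2]+.0032))
            ~~~~^^^^^^^^^^^^^^^^^^^^^^^^^^^^^^^^^^^^^^^^^^^^^^^^^^^^^^^^^^^^^^^^^^^^^^^^^
  File "h.py", line 17, in blob
    c=max(cs,key=cv2.contourArea);f=np.zeros_like(mask);cv2.drawContours(f,[c],-1,255,-1)
ValueError: max() iterable argument is empty
```

View pics/top_l.png

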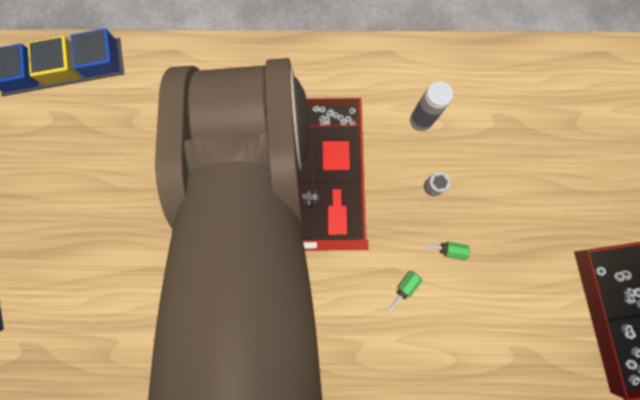

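The arm blocks the top view here. The grasp offset along the hex set is only about 1 mm, so I'll lower it.

Request:
send_rows:
  rows:
    - [[2.5,0.05,0.05,0],[2.5,0.06,0.05,0],[1.5,0,0,0],[0.8,0,0,0],[0,0,0,0]]

```text
time: 6.92
tcp_pos: [0.5166, 0.0474, 0.0478]
orientation: [0.707, -0.006, 0.707, 0.006]
ft_force: [1.5, 0.0, -1.5]
gripper_width: 0.408
```

Request:
send_rows:
  rows:
    - [[0.4,0,0,0],[0.4,0,0,0],[0.4,0,0,0],[0.3,0,0,0],[0,0,0,0]]

```text
time: 7.55
tcp_pos: [0.5165, 0.0475, 0.0326]
orientation: [0.707, -0.007, 0.707, 0.006]
ft_force: [-0.1, -0.1, -1.5]
gripper_width: 0.412
```

```bash
python3 go.py .516 .0474 .031 1.589;python3 - <<'E'
from h import *
a=robot.read_camera("scene");cv2.imwrite("pics/s4.png",cv2.resize(a[110:260,230:430],None,fx=4,fy=4,interpolation=3))
E
```

```text
t 7.55 tcp [0.5165 0.0475 0.0326] jawyaw 1.589 down [-0.001 -0.    -1.   ] j [ 0.09  0.19 -0.41  0.97 -0.    0.07] w 0.412 F [-0.1 -0.1 -1.5]
to (0.516, 0.0474, 0.031, 1.589) tool cm [ 0.16 -0.   -0.05] spin 0.0 or -3.141
```

View pics/s4.png

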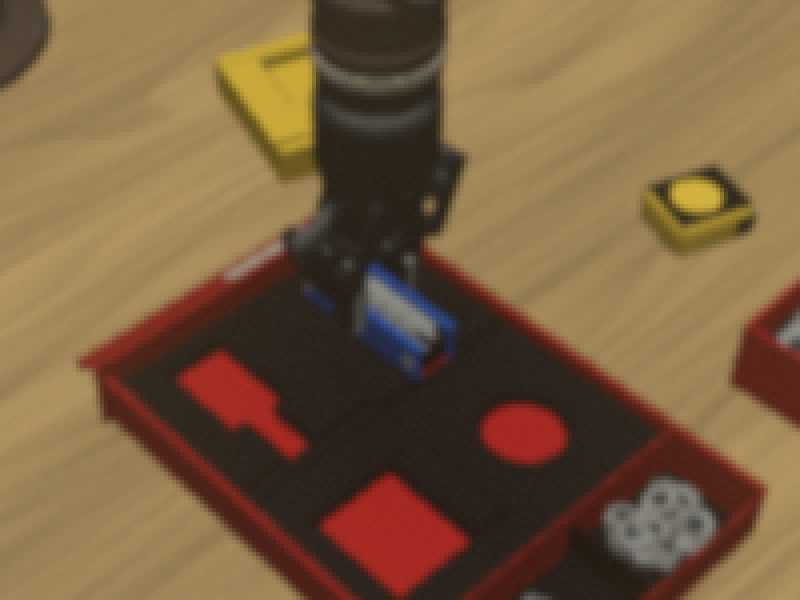

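The hex set is inside its cut-out with no contact force, and a sliver of red floor shows at its far end. I'll lower the last millimetre, release and rise.

Request:
send_rows:
  rows:
    - [[0.1,0,0,0],[0,0,0,0]]

```text
time: 7.85
tcp_pos: [0.5167, 0.0475, 0.0319]
orientation: [0.707, -0.006, 0.707, 0.007]
ft_force: [0.5, -0.4, -2.1]
gripper_width: 0.406
```

Request:
send_rows:
  rows:
    - [[0,0,0,0],[0,0,0,0],[0,0,0,0],[-1,0,0,0],[-3,0,0,0],[-4,0,0,0],[-2,0,0,0],[0,0,0,0]]
  grip: 0.65

```text
time: 8.85
tcp_pos: [0.518, 0.0476, 0.1342]
orientation: [0.709, -0.006, 0.706, 0.007]
ft_force: [-0.1, 0.7, -1.3]
gripper_width: 0.657
```

```bash
cat > tape.py <<'E'
from h import *
a=cv2.imread("pics/top0.png");b=robot.read_camera("scene")
for n,i,r in(("top",a,(165,168,200,195)),("scene",b,(388,148,425,175))):
    Hh=cv2.cvtColor(i,cv2.COLOR_BGR2HSV);print(n,Hh[159,404] if n=="scene" else Hh[182,181])
    m=cv2.inRange(Hh,(21,150,140),(40,255,255));cs,_=cv2.findContours(m[r[1]:r[3],r[0]:r[2]],0,2)
    for c in cs:
        if cv2.contourArea(c)>15:
            M=cv2.moments(c);u=[M["m10"]/M["m00"]+r[0],M["m01"]/M["m00"]+r[1]];print(n,u,cv2.contourArea(c),cast(n,u,.03))
cv2.imwrite("pics/tz.png",np.hstack([cv2.resize(a[165:202,160:205],(400,330),interpolation=3),cv2.resize(b[145:180,385:425],(400,350),interpolation=3)[:330]]))
E
python3 go.py .583 .293 .12 -.33; python3 tape.py
```

```text
t 8.85 tcp [0.518  0.0476 0.1342] jawyaw 1.589 down [ 0.004  0.    -1.   ] j [ 0.09  0.13 -0.25  1.19 -0.    0.07] w 0.657 F [-0.1  0.7 -1.3]
to (0.583, 0.293, 0.12, -0.33) tool cm [ 1.45 24.41  6.94] spin -1.222 or 1.919
top [ 27 171 232]
top [192.2636815920398, 185.5174129353234] 33.5 [[0.57355351 0.26498984]]
top [180.43095866314863, 181.5136323658751] 189.5 [[0.58261972 0.2924176 ]]
scene [ 23 178 209]
scene [403.5974842767296, 163.9811320754717] 26.5 [[0.59510973 0.27591074]]
scene [403.5821596244131, 158.50704225352112] 71.0 [[0.58038319 0.29402082]]
```

View pics/tz.png

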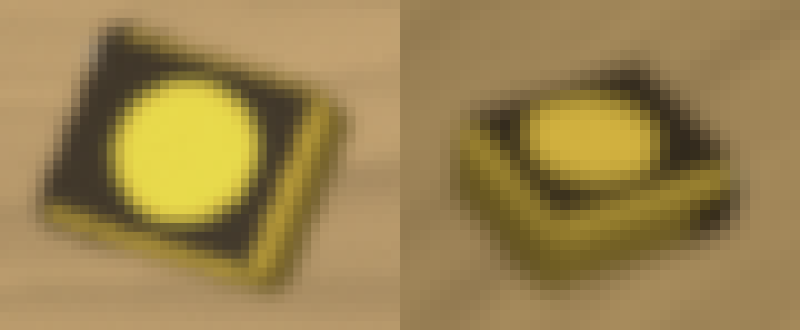

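The tape's yellow disc is centred on its top face, and both views agree on about (0.5815,0.293). The yaw is about 1.25.

Request:
send_rows:
  rows:
    - [[0,4.07,1.13,0],[0.2,4.07,1.13,0],[0.2,4.07,1.13,0],[0.2,4.07,1.13,0],[0.2,4.07,1.13,0],[0.2,4.07,1.13,0],[0,0,0,-0.176],[0,0,0,-0.176],[0,0,0,-0.176],[0,0,0,-0.176],[0,0,0,-0.176],[0,0,0,-0.176],[0,0,0,-0.176],[0,0,0,0],[0,0,0,0]]
  grip: 1

```text
time: 10.78
tcp_pos: [0.5797, 0.2927, 0.121]
orientation: [0.573, -0.413, 0.574, 0.413]
ft_force: [0.5, -0.6, -0.6]
gripper_width: 1.003
```

```bash
python3 go.py .5815 .293 .010 -.32; python3 - <<'E'
from h import *
a=robot.read_camera("scene");b=robot.read_camera("top");cv2.imwrite("pics/s5.png",np.hstack([cv2.resize(a[110:260,230:430],(400,300),interpolation=3),cv2.resize(b[100:250,180:380],(400,300),interpolation=3)]))
E
```

```text
t 10.78 tcp [0.5797 0.2927 0.121 ] jawyaw 2.818 down [-0.001 -0.001 -1.   ] j [ 0.47  0.38  0.05  1.24  0.   -0.78] w 1.003 F [ 0.5 -0.6 -0.6]
to (0.5815, 0.293, 0.01, -0.32) tool cm [11.1  -0.18  0.1 ] spin -0.003 or 3.138
```

View pics/s5.png

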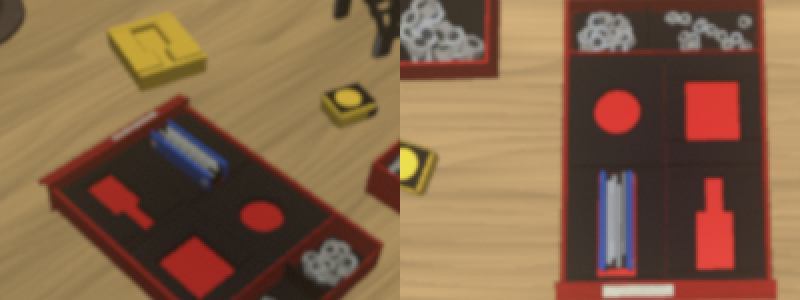

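The hex set lies home in its slot. Next I'll grip the tape.

Request:
send_rows:
  rows:
    - [[3.0,-0.1,0.05,0],[3.0,-0.08,0.05,0],[2.6,0,0,0],[1.5,0,0,0],[1.0,0,0,0],[0,0,0,0]]

```text
time: 11.62
tcp_pos: [0.5819, 0.2932, 0.0107]
orientation: [0.573, -0.414, 0.574, 0.414]
ft_force: [-0.6, -0.0, -0.4]
gripper_width: 1.0
```

Request:
send_rows:
  rows:
    - [[0,0,0,0],[0,0,0,0],[0,0,0,0],[0,0,0,0],[0,0,0,0],[0,0,0,0]]
  grip: 0

```text
time: 12.38
tcp_pos: [0.5829, 0.2937, 0.0124]
orientation: [0.574, -0.414, 0.572, 0.414]
ft_force: [-0.1, 0.2, 6.0]
gripper_width: 0.616
```

Request:
send_rows:
  rows:
    - [[-1.0,0,0,0],[-2.5,0,0,0],[-3.5,0,0,0],[-4,0,0,0],[0,0,0,0]]

```text
time: 13.0
tcp_pos: [0.5837, 0.2941, 0.1251]
orientation: [0.576, -0.414, 0.571, 0.413]
ft_force: [1.3, -0.6, -2.8]
gripper_width: 0.615
```

```bash
python3 go.py .648 -.0593 .12 1.589
```

```text
t 13.0 tcp [0.5837 0.2941 0.1251] jawyaw 2.821 down [ 0.006  0.003 -1.   ] j [ 0.47  0.38  0.06  1.24  0.   -0.78] w 0.615 F [ 1.3 -0.6 -2.8]
to (0.648, -0.0593, 0.12, 1.589) tool cm [  0.44 -17.23 -31.52] spin 1.232 or -1.909
```

Request:
send_rows:
  rows:
    - [[0,-1.91,-3.5,0],[0,-1.91,-3.5,0],[0,-1.91,-3.5,0],[0,-1.91,-3.5,0],[0,-1.91,-3.5,0],[0,-1.91,-3.5,0],[0,-1.91,-3.5,0],[0,-1.91,-3.5,0],[0,-1.91,-3.5,0],[0,0,0,0.176],[0,0,0,0.176],[0,0,0,0.176],[0,0,0,0.176],[0,0,0,0.176],[0,0,0,0.176],[0,0,0,0.176],[0,0,0,0],[0,0,0,0]]

```text
time: 15.25
tcp_pos: [0.6456, -0.0598, 0.1202]
orientation: [0.707, -0.007, 0.707, 0.008]
ft_force: [0.2, -0.5, -1.4]
gripper_width: 0.615
```

```bash
python3 go.py .649 -.0593 .048 1.589
```

```text
t 15.25 tcp [ 0.6456 -0.0598  0.1202] jawyaw 1.592 down [-0.001  0.    -1.   ] j [-0.09  0.38  0.04  1.24  0.   -0.11] w 0.615 F [ 0.2 -0.5 -1.4]
to (0.649, -0.0593, 0.048, 1.589) tool cm [7.22 0.04 0.35] spin 0.003 or -3.139
```

Request:
send_rows:
  rows:
    - [[2.5,0.02,0.15,0],[2.5,0.02,0.15,0],[1.5,0,0,0],[0.7,0,0,0],[0,0,0,0],[0,0,0,0]]

```text
time: 16.0
tcp_pos: [0.6496, -0.0594, 0.0499]
orientation: [0.708, -0.007, 0.707, 0.007]
ft_force: [0.7, 0.4, -1.4]
gripper_width: 0.614
```

Request:
send_rows:
  rows:
    - [[0.4,0,0,0],[0.4,0,0,0],[0.4,0,0,0],[0.3,0,0,0],[0,0,0,0]]

```text
time: 16.62
tcp_pos: [0.6487, -0.0594, 0.0334]
orientation: [0.707, -0.006, 0.707, 0.007]
ft_force: [0.1, 0.0, -1.9]
gripper_width: 0.619
```

```bash
python3 go.py .649 -.0593 .0314 1.589;python3 - <<'E'
from h import *
a=robot.read_camera("scene");cv2.imwrite("pics/s6.png",cv2.resize(a[130:280,230:430],None,fx=3,fy=3,interpolation=3))
E
```

```text
t 16.62 tcp [ 0.6487 -0.0594  0.0334] jawyaw 1.589 down [-0.001  0.    -1.   ] j [-0.09  0.42 -0.08  1.06 -0.   -0.11] w 0.619 F [ 0.1  0.  -1.9]
to (0.649, -0.0593, 0.0314, 1.589) tool cm [0.2  0.01 0.03] spin 0.0 or -3.141
```

View pics/s6.png

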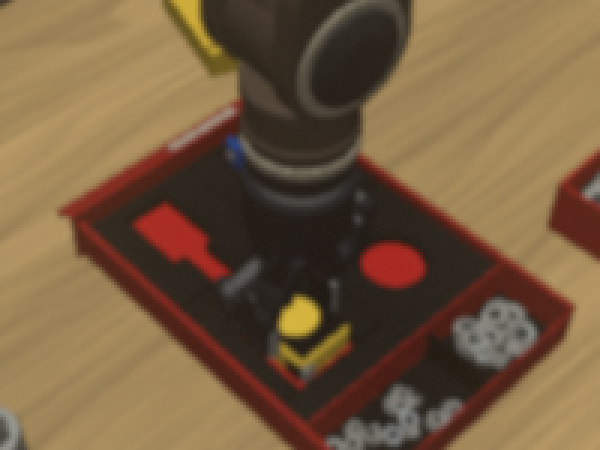

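The tape is in the square cut-out with thin red margins and no contact force. I'll lower it and release.

Request:
send_rows:
  rows:
    - [[0.15,0,0,0],[0,0,0,0]]

```text
time: 16.92
tcp_pos: [0.649, -0.0594, 0.0323]
orientation: [0.707, -0.007, 0.707, 0.007]
ft_force: [-0.4, -0.5, -1.4]
gripper_width: 0.616
```

Request:
send_rows:
  rows:
    - [[0,0,0,0],[0,0,0,0],[0,0,0,0],[-1,0,0,0],[-3,0,0,0],[-4,0,0,0],[-2,0,0,0],[0,0,0,0]]
  grip: 0.78

```text
time: 17.92
tcp_pos: [0.6503, -0.0595, 0.1351]
orientation: [0.709, -0.007, 0.705, 0.006]
ft_force: [0.4, 0.6, -0.6]
gripper_width: 0.78
```

```bash
python3 go.py .580 -.2865 .15 1.2
```

```text
t 17.93 tcp [ 0.6503 -0.0595  0.1351] jawyaw 1.589 down [ 0.005 -0.    -1.   ] j [-0.09  0.38  0.08  1.26 -0.   -0.11] w 0.78 F [ 0.4  0.6 -0.6]
to (0.58, -0.2865, 0.15, 1.2) tool cm [ -1.51 -22.57  -7.44] spin 0.389 or -2.752
```

Now the socket. I'll squeeze it once along x to centre it, then grip it along y.

Request:
send_rows:
  rows:
    - [[-0.25,-3.76,-1.2,0],[-0.25,-3.76,-1.2,0],[-0.25,-3.76,-1.2,0],[-0.25,-3.76,-1.2,0],[-0.25,-3.76,-1.2,0],[-0.25,-3.76,-1.2,0],[0,0,0,0.1745],[0,0,0,0.1745],[0,0,0,0.1745],[0,0,0,0.1745],[0,0,0,0.1745],[0,0,0,0.1745],[0,0,0,0.1745],[0,0,0,0.1745],[0,0,0,0.1745],[0,0,0,0],[0,0,0,0]]
  grip: 1

```text
time: 20.05
tcp_pos: [0.5808, -0.2861, 0.1467]
orientation: [0.505, 0.494, 0.506, -0.495]
ft_force: [0.9, 0.7, 0.3]
gripper_width: 1.005
```

```bash
python3 go.py .580 -.2865 .02 0.018;python3 - <<'E'
from h import *
b=robot.read_camera("top");cv2.imwrite("pics/t7.png",cv2.resize(b[90:290,240:500],None,fx=3,fy=3,interpolation=3))
E
```

```text
t 20.05 tcp [ 0.5808 -0.2861  0.1467] jawyaw 0.022 down [-0.001  0.    -1.   ] j [-0.46  0.37  0.09  1.29 -0.    1.09] w 1.005 F [0.9 0.7 0.3]
to (0.58, -0.2865, 0.02, 0.018) tool cm [12.67 -0.07  0.04] spin 0.004 or -3.138
```

View pics/t7.png

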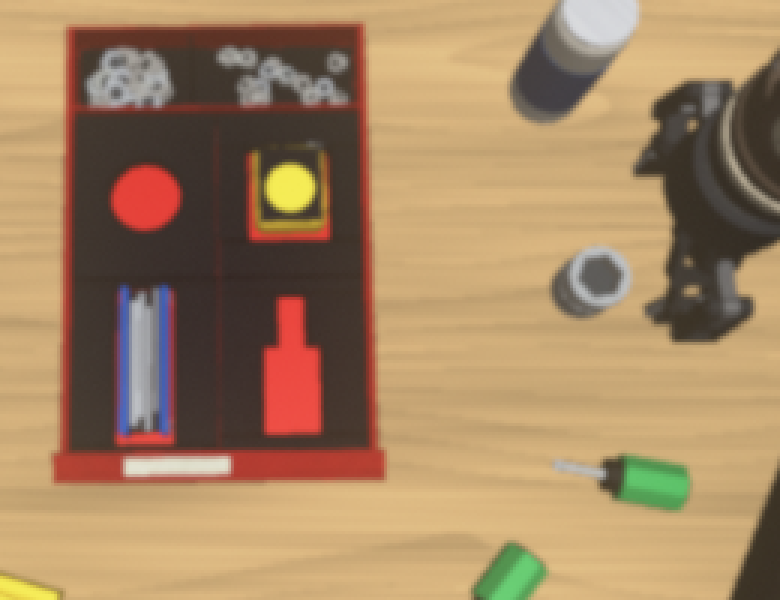

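The tape is seated at crop (290,190), and the gripper is in line with the socket and clear of the can. Next I'll descend and squeeze.

Request:
send_rows:
  rows:
    - [[3.0,-0.07,0,0],[3.0,0,0,0],[3.0,0,0,0],[2.0,0,0,0],[1.6,0,0,0],[0,0,0,0]]

```text
time: 20.85
tcp_pos: [0.5796, -0.2859, 0.0201]
orientation: [0.504, 0.495, 0.506, -0.495]
ft_force: [0.4, 1.2, 0.8]
gripper_width: 0.998
```

Request:
send_rows:
  rows:
    - [[0,0,0,0],[0,0,0,0],[0,0,0,0],[0,0,0,0],[0,0,0,0],[0,0,0,0],[0,0,0,0]]
  grip: 0

```text
time: 21.72
tcp_pos: [0.5813, -0.2866, 0.0229]
orientation: [0.506, 0.496, 0.504, -0.495]
ft_force: [0.8, 0.7, 6.2]
gripper_width: 0.525
```

Request:
send_rows:
  rows:
    - [[0,0,0,0],[0,0,0,0],[0,0,0,0],[0,0,0,0],[0,0,0,0],[0,0,0,0]]
  grip: 1

```text
time: 22.48
tcp_pos: [0.5804, -0.2863, 0.0214]
orientation: [0.505, 0.495, 0.505, -0.495]
ft_force: [-0.6, 0.4, -1.2]
gripper_width: 1.004
```

```bash
python3 go.py .580 -.2865 .02 0.018
```

```text
t 22.48 tcp [ 0.5804 -0.2863  0.0214] jawyaw 0.019 down [-0.  0. -1.] j [-0.46  0.42 -0.11  1.03  0.    1.09] w 1.004 F [-0.6  0.4 -1.2]
to (0.58, -0.2865, 0.02, 0.018) tool cm [ 0.14 -0.04  0.02] spin 0.001 or -3.141
```

Request:
send_rows:
  rows:
    - [[0,0,0,-0.1745],[0,0,0,-0.1745],[0,0,0,-0.1745],[0,0,0,-0.1745],[0,0,0,-0.1745],[0,0,0,-0.1745],[0,0,0,-0.1745],[0,0,0,-0.1745],[0,0,0,-0.1745],[0,0,0,0]]

```text
time: 23.72
tcp_pos: [0.5805, -0.2863, 0.0214]
orientation: [0.707, -0.006, 0.707, 0.006]
ft_force: [0.4, 0.3, -0.2]
gripper_width: 0.999
```

Request:
send_rows:
  rows:
    - [[0,0,0,0],[0,0,0,0],[0,0,0,0],[0,0,0,0],[0,0,0,0],[0,0,0,0],[0,0,0,0]]
  grip: 0

```text
time: 24.6
tcp_pos: [0.5807, -0.2864, 0.0217]
orientation: [0.707, -0.007, 0.707, 0.006]
ft_force: [0.1, 0.0, 5.7]
gripper_width: 0.514
```

Request:
send_rows:
  rows:
    - [[-1.0,0,0,0],[-2.5,0,0,0],[-3.5,0,0,0],[-4,0,0,0],[0,0,0,0]]

```text
time: 25.22
tcp_pos: [0.5819, -0.287, 0.1347]
orientation: [0.709, -0.007, 0.705, 0.006]
ft_force: [1.0, -0.7, -3.5]
gripper_width: 0.521
```

```bash
python3 go.py .646 .0497 .13 1.589
```

```text
t 25.23 tcp [ 0.5819 -0.287   0.1347] jawyaw 1.589 down [ 0.005 -0.002 -1.   ] j [-0.46  0.37  0.06  1.26  0.   -0.48] w 0.521 F [ 1.  -0.7 -3.5]
to (0.646, 0.0497, 0.13, 1.589) tool cm [ 0.42 33.54  7.03] spin 0.0 or -3.141
```

Request:
send_rows:
  rows:
    - [[0,4.19,0.88,0],[0,4.19,0.88,0],[0,4.19,0.88,0],[0,4.19,0.88,0],[0,4.19,0.88,0],[0,4.19,0.88,0],[0,4.19,0.88,0],[0,4.19,0.88,0],[0,0,0,0],[0,0,0,0]]

```text
time: 26.48
tcp_pos: [0.6437, 0.05, 0.1296]
orientation: [0.706, -0.007, 0.708, 0.006]
ft_force: [0.2, 0.1, -3.2]
gripper_width: 0.519
```

```bash
python3 go.py .646 .0497 .055 1.589
```

```text
t 26.48 tcp [0.6437 0.05   0.1296] jawyaw 1.59 down [-0.003 -0.001 -1.   ] j [ 0.08  0.37  0.06  1.26 -0.    0.06] w 0.519 F [ 0.2  0.1 -3.2]
to (0.646, 0.0497, 0.055, 1.589) tool cm [ 7.46 -0.03  0.25] spin 0.001 or -3.141
```

Seated TCP z is about 0.041. I'll stop at 0.058, then lower slowly.

Request:
send_rows:
  rows:
    - [[2.5,-0.03,0.12,0],[2.5,0,0.1,0],[1.5,0,0,0],[0.7,0,0,0],[0,0,0,0],[0,0,0,0]]

```text
time: 27.22
tcp_pos: [0.6475, 0.0498, 0.0604]
orientation: [0.708, -0.006, 0.707, 0.006]
ft_force: [0.2, -0.8, -2.9]
gripper_width: 0.518
```

Request:
send_rows:
  rows:
    - [[0.4,0,0,0],[0.4,0,0,0],[0.4,0,0,0],[0.2,0,0,0],[0,0,0,0]]

```text
time: 27.85
tcp_pos: [0.6467, 0.0499, 0.0451]
orientation: [0.707, -0.007, 0.707, 0.007]
ft_force: [0.5, 0.4, -2.9]
gripper_width: 0.514
```

```bash
python3 go.py .646 .0497 .041 1.589;python3 - <<'E'
from h import *
a=robot.read_camera("scene");cv2.imwrite("pics/s8.png",cv2.resize(a[130:280,230:430],None,fx=3,fy=3,interpolation=3))
E
```

```text
t 27.85 tcp [0.6467 0.0499 0.0451] jawyaw 1.589 down [-0.001 -0.    -1.   ] j [ 0.08  0.41 -0.08  1.08  0.    0.06] w 0.514 F [ 0.5  0.4 -2.9]
to (0.646, 0.0497, 0.041, 1.589) tool cm [ 0.41 -0.02 -0.07] spin 0.0 or -3.141
```

View pics/s8.png

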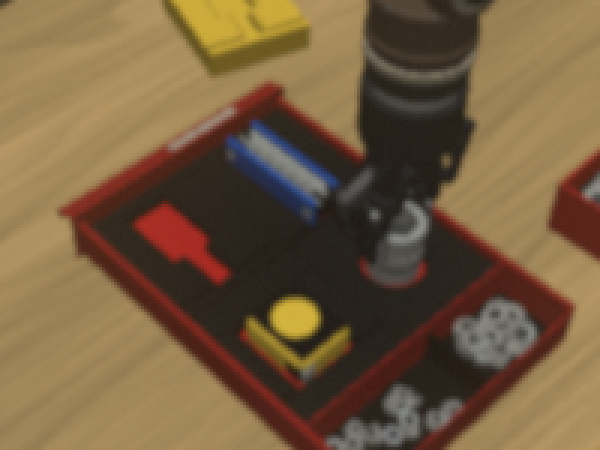

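The socket is centred inside its round cut-out. I'll lower and release. I've viewed 14 pictures, so the rest is mostly numbers.

Request:
send_rows:
  rows:
    - [[0.2,0,0,0],[0.15,0,0,0],[0,0,0,0]]

```text
time: 28.28
tcp_pos: [0.6468, 0.0499, 0.0417]
orientation: [0.707, -0.007, 0.707, 0.006]
ft_force: [-0.5, -0.8, -3.6]
gripper_width: 0.513
```

Request:
send_rows:
  rows:
    - [[0,0,0,0],[0,0,0,0],[0,0,0,0],[-1,0,0,0],[-3,0,0,0],[-4,0,0,0],[-2,0,0,0],[0,0,0,0]]
  grip: 0.7

```text
time: 29.28
tcp_pos: [0.6482, 0.05, 0.1447]
orientation: [0.709, -0.006, 0.705, 0.007]
ft_force: [-0.4, 0.5, 0.1]
gripper_width: 0.697
```

```bash
cat > drv.py <<'E'
from h import *
T,S=cv2.imread("pics/top0.png"),cv2.imread("pics/scene0.png")
for n,i,r,r2 in(("top",T,(440,235,478,268),(418,236,440,258)),("scene",S,(160,235,196,265),(190,230,215,250))):
    Hh=cv2.cvtColor(i,cv2.COLOR_BGR2HSV)
    g=cv2.inRange(Hh,(40,80,30),(85,255,255));print(n,"green",blob(n,g,r,.017))
    m=(Hh[:,:,2]<75).astype(np.uint8)*255;m[g>0]=0
    try: print("collar",blob(n,m,(r[0]-12,r[1]-10,r[2]+10,r[3]),.017))
    except Exception as e: print(e)
    # steel blade: low saturation
    m=(Hh[:,:,1]<95).astype(np.uint8)*255
    try:
        b=blob(n,m,r2,.017);print("blade",b)
    except Exception as e: print(e)
E
python3 drv.py; python3 go.py .43 -.328 .13 2.95
```

```text
top green {'cen': array([ 0.4326, -0.3299]), 'rect': array([ 0.4326, -0.3299]), 'size': array([51., 33.]), 'yaw': 1.379, 'px': (np.float64(457.5), np.float64(250.7)), 'n': 336}
collar {'cen': array([ 0.4378, -0.3009]), 'rect': array([ 0.4379, -0.3001]), 'size': array([11., 24.]), 'yaw': -0.192, 'px': (np.float64(444.2), np.float64(248.2)), 'n': 49}
blade {'cen': array([ 0.4431, -0.2726]), 'rect': array([ 0.4431, -0.2723]), 'size': array([37., 11.]), 'yaw': 1.366, 'px': (np.float64(431.4), np.float64(245.7)), 'n': 83}
scene green {'cen': array([ 0.429 , -0.3264]), 'rect': array([ 0.429 , -0.3258]), 'size': array([50., 42.]), 'yaw': 1.386, 'px': (np.float64(178.1), np.float64(250.1)), 'n': 314}
collar {'cen': array([ 0.4363, -0.2987]), 'rect': array([ 0.436 , -0.2985]), 'size': array([ 6., 24.]), 'yaw': -0.156, 'px': (np.float64(190.6), np.float64(245.3)), 'n': 24}
blade {'cen': array([ 0.4389, -0.2768]), 'rect': array([ 0.439 , -0.2763]), 'size': array([43., 12.]), 'yaw': 1.396, 'px': (np.float64(199.5), np.float64(240.9)), 'n': 80}
t 29.27 tcp [0.6482 0.05   0.1447] jawyaw 1.589 down [ 0.005  0.    -1.   ] j [ 0.08  0.37  0.09  1.28 -0.    0.06] w 0.697 F [-0.4  0.5  0.1]
to (0.43, -0.328, 0.13, 2.95) tool cm [  1.35 -37.39 -22.52] spin -1.361 or 1.781
```

Request:
send_rows:
  rows:
    - [[0,-4.15,-2.5,0],[0,-4.15,-2.5,0],[0,-4.15,-2.5,0],[0,-4.15,-2.5,0],[0,-4.15,-2.5,0],[0,-4.15,-2.5,0],[0,-4.15,-2.5,0],[0,-4.15,-2.5,0],[0,-4.15,-2.5,0],[0,0,0,-0.17],[0,0,0,-0.17],[0,0,0,-0.17],[0,0,0,-0.17],[0,0,0,-0.17],[0,0,0,-0.17],[0,0,0,-0.17],[0,0,0,-0.17],[0,0,0,0],[0,0,0,0]]
  grip: 1

```text
time: 31.65
tcp_pos: [0.4285, -0.3275, 0.1413]
orientation: [0.546, -0.449, 0.546, 0.449]
ft_force: [-0.3, 1.2, -0.3]
gripper_width: 1.005
```

```bash
python3 go.py .431 -.327 .0105 2.951;python3 - <<'E'
from h import *
i=robot.read_camera("top");cv2.imwrite("pics/t9.png",i)
H=cv2.cvtColor(i,cv2.COLOR_BGR2HSV);R=cv2.inRange
y=R(H,(24,150,150),(40,255,255));print("tape disc z.049",blob("top",y,(322,138,354,170),.049))
b=R(H,(105,90,50),(125,255,255));b=cv2.morphologyEx(b,3,np.ones((15,15)));print("hex",blob("top",b,(270,178,308,245),.045))
g=R(H,(0,0,110),(180,70,255));print("sock top",blob("top",g,(270,125,310,180),.073))
E
```

```text
t 31.65 tcp [ 0.4285 -0.3275  0.1413] jawyaw 2.946 down [-0.001  0.001 -1.   ] j [-0.65  0.17 -0.19  1.22 -0.   -2.03] w 1.005 F [-0.3  1.2 -0.3]
to (0.431, -0.327, 0.0105, 2.951) tool cm [13.08 -0.25  0.09] spin -0.005 or 3.137
tape disc z.049 {'cen': array([ 0.648 , -0.0594]), 'rect': array([ 0.6474, -0.0601]), 'size': array([35., 34.]), 'yaw': 0.002, 'px': (np.float64(336.2), np.float64(152.2)), 'n': 206}
hex {'cen': array([0.5196, 0.0473]), 'rect': array([0.5199, 0.0475]), 'size': array([107.,  33.]), 'yaw': 0.018, 'px': (np.float64(287.5), np.float64(209.0)), 'n': 784}
sock top {'cen': array([0.6465, 0.0492]), 'rect': array([0.6473, 0.0489]), 'size': array([45., 44.]), 'yaw': 0.017, 'px': (np.float64(286.8), np.float64(149.4)), 'n': 349}
```

All three placed tools measure within 3 mm of their seats. Now I'll grip the driver.

Request:
send_rows:
  rows:
    - [[3.5,-0.15,0.05,0],[3.5,-0.1,0.04,0],[3.0,0,0,0],[2.0,0,0,0],[1.1,0,0,0],[0,0,0,0]]

```text
time: 32.45
tcp_pos: [0.4311, -0.327, 0.0104]
orientation: [0.546, -0.449, 0.546, 0.45]
ft_force: [0.1, 0.6, -0.3]
gripper_width: 0.998
```

Request:
send_rows:
  rows:
    - [[0,0,0,0],[0,0,0,0],[0,0,0,0],[0,0,0,0],[0,0,0,0],[0,0,0,0],[0,0,0,0],[0,0,0,0]]
  grip: 0

```text
time: 33.45
tcp_pos: [0.432, -0.3277, 0.0119]
orientation: [0.546, -0.45, 0.546, 0.449]
ft_force: [-0.5, 0.1, 6.0]
gripper_width: 0.38
```

Request:
send_rows:
  rows:
    - [[-1.0,0,0,0],[-2.5,0,0,0],[-3.5,0,0,0],[-4,0,0,0],[0,0,0,0]]

```text
time: 34.08
tcp_pos: [0.4329, -0.3284, 0.1245]
orientation: [0.546, -0.452, 0.545, 0.448]
ft_force: [0.5, 0.8, -0.7]
gripper_width: 0.379
```

```bash
python3 go.py .496 -.062 .125 1.589; python3 - <<'E'
from h import *
for n in ("top","scene"):
    i=robot.read_camera(n);cv2.imwrite(f"pics/{n}10.png",i)
    g=cv2.inRange(cv2.cvtColor(i,cv2.COLOR_BGR2HSV),(40,80,30),(85,255,255))
    c=proj(n,[.431,-.327,.13])[0].astype(int);print(n,c,blob(n,g,(c[0]-40,c[1]-40,c[0]+40,c[1]+40),.13))
E
```

```text
t 34.08 tcp [ 0.4329 -0.3284  0.1245] jawyaw 2.949 down [ 0.005 -0.004 -1.   ] j [-0.65  0.18 -0.21  1.17 -0.   -2.03] w 0.379 F [ 0.5  0.8 -0.7]
to (0.496, -0.062, 0.125, 1.589) tool cm [-0.11 -1.1  27.36] spin 1.36 or -1.781
top [477 249] {'cen': array([ 0.4353, -0.3255]), 'rect': array([ 0.4346, -0.3255]), 'size': array([45., 35.]), 'yaw': 1.411, 'px': (np.float64(476.4), np.float64(247.2)), 'n': 357}
scene [163 219] {'cen': array([ 0.4328, -0.3107]), 'rect': array([ 0.4329, -0.3105]), 'size': array([17., 44.]), 'yaw': -0.196, 'px': (np.float64(170.8), np.float64(215.8)), 'n': 123}
```

Request:
send_rows:
  rows:
    - [[0,-0.16,3.91,0],[0,-0.16,3.91,0],[0,-0.16,3.91,0],[0,-0.16,3.91,0],[0,-0.16,3.91,0],[0,-0.16,3.91,0],[0,-0.16,3.91,0],[0,0,0,0.17],[0,0,0,0.17],[0,0,0,0.17],[0,0,0,0.17],[0,0,0,0.17],[0,0,0,0.17],[0,0,0,0.17],[0,0,0,0.17],[0,0,0,0],[0,0,0,0]]

```text
time: 36.3
tcp_pos: [0.4942, -0.0607, 0.12]
orientation: [0.706, -0.007, 0.708, 0.008]
ft_force: [-0.2, 0.6, -0.8]
gripper_width: 0.374
```

```bash
python3 go.py .4957 -.062 .05 1.589; python3 - <<'E'
from h import *
n="scene"
i=robot.read_camera(n);cv2.imwrite(f"pics/s11.png",i);H=cv2.cvtColor(i,cv2.COLOR_BGR2HSV)
g=cv2.inRange(H,(40,80,30),(85,255,255))
z=.1245-.0119+.017
c=proj(n,[.4957,-.062,z])[0].astype(int);print(c,blob(n,g,(c[0]-40,c[1]-40,c[0]+40,c[1]+40),z))
s=robot.state()["tcp_pos"]
for l in (0,10,48): print(l,proj(n,[s[0]-.0004+.0234+l/1000,s[1]+.0004,z])[0].round(1))
x0,y0=c-[50,45];b=cv2.resize(i[y0:y0+90,x0:x0+110],None,fx=6,fy=6,interpolation=3)
for l in (-48,0,10,48):
    u=proj(n,[s[0]+.0234+l/1000,s[1]+l*18e-6,z])[0];cv2.circle(b,tuple(int(v) for v in (u-[x0,y0]+.5)*6),3,(0,0,255),-1)
cv2.imwrite("pics/z11.png",b)
E
```

```text
t 36.3 tcp [ 0.4942 -0.0607  0.12  ] jawyaw 1.592 down [-0.002  0.    -1.   ] j [-0.12  0.1  -0.31  1.16 -0.   -0.14] w 0.374 F [-0.2  0.6 -0.8]
to (0.4957, -0.062, 0.05, 1.589) tool cm [ 7.   -0.14  0.16] spin 0.003 or -3.139
[283 176] {'cen': array([ 0.4959, -0.0584]), 'rect': array([ 0.5008, -0.0566]), 'size': array([34., 77.]), 'yaw': -0.535, 'px': (np.float64(284.5), np.float64(175.5)), 'n': 204}
0 [289.6 180.6]
10 [292.4 182.9]
48 [303.3 191.9]
```

View pics/z11.png

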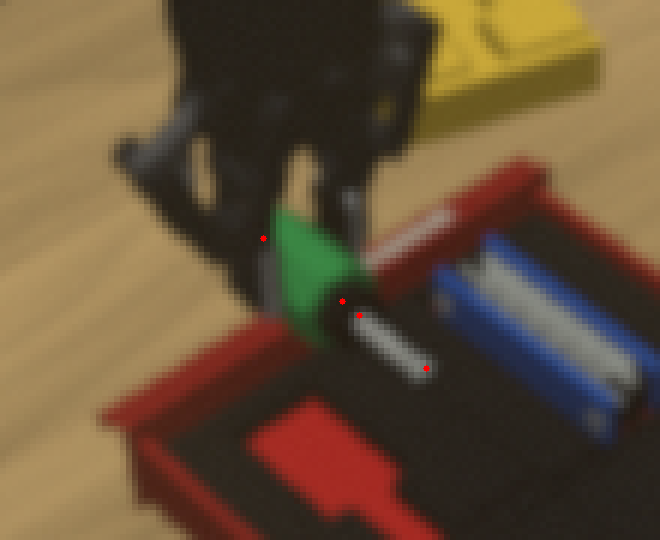

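The driver hangs straight in the fingers, blade toward +x, and its tip matches the predicted point. I'll lower it.

Request:
send_rows:
  rows:
    - [[2.5,-0.07,0.06,0],[2.5,-0.07,0.06,0],[1.2,0,0,0],[0.7,0,0,0],[0,0,0,0],[0,0,0,0]]

```text
time: 37.1
tcp_pos: [0.4965, -0.0622, 0.0527]
orientation: [0.708, -0.007, 0.707, 0.007]
ft_force: [-1.3, 0.1, -0.5]
gripper_width: 0.383
```

Request:
send_rows:
  rows:
    - [[0.4,0,0,0],[0.4,0,0,0],[0.4,0,0,0],[0.3,0,0,0],[0,0,0,0]]

```text
time: 37.72
tcp_pos: [0.4957, -0.0621, 0.0365]
orientation: [0.707, -0.006, 0.707, 0.007]
ft_force: [-0.5, 0.1, -0.7]
gripper_width: 0.38
```

```bash
python3 go.py .4957 -.062 .031 1.589
```

```text
t 37.73 tcp [ 0.4957 -0.0621  0.0365] jawyaw 1.589 down [-0.001  0.    -1.   ] j [-0.12  0.15 -0.44  0.97 -0.   -0.14] w 0.38 F [-0.5  0.1 -0.7]
to (0.4957, -0.062, 0.031, 1.589) tool cm [0.55 0.01 0.  ] spin 0.0 or -3.141
```

Request:
send_rows:
  rows:
    - [[0.25,0,0,0],[0.2,0,0,0],[0,0,0,0],[0,0,0,0]]

```text
time: 38.22
tcp_pos: [0.496, -0.0621, 0.0324]
orientation: [0.707, -0.006, 0.707, 0.007]
ft_force: [-0.3, 0.9, -1.5]
gripper_width: 0.378
```

Request:
send_rows:
  rows:
    - [[0,0,0,0],[0,0,0,0],[0,0,0,0],[-1,0,0,0],[-3,0,0,0],[-4,0,0,0],[-3,0,0,0],[0,0,0,0]]
  grip: 0.62

```text
time: 39.22
tcp_pos: [0.4977, -0.0624, 0.1457]
orientation: [0.709, -0.007, 0.705, 0.006]
ft_force: [0.5, -0.0, 0.1]
gripper_width: 0.618
```

Request:
send_rows:
  rows:
    - [[-1,-4,-1.5,0],[-1,-4,-1.5,0],[-1,-4,-1.5,0],[-1,-4,-1.5,0],[-1,-4,-1.5,0],[-1,-4,-1.5,0],[-1,-4,-1.5,0],[0,0,0,0],[0,0,0,0]]

```text
time: 40.35
tcp_pos: [0.3958, -0.3436, 0.2116]
orientation: [0.707, -0.006, 0.707, 0.007]
ft_force: [1.2, -0.3, 0.0]
gripper_width: 0.62
```

```bash
python3 go.py;python3 - <<'E'
from h import *
i=robot.read_camera("top");s=robot.read_camera("scene")
H=cv2.cvtColor(i,cv2.COLOR_BGR2HSV);R=cv2.inRange
y=R(H,(24,150,150),(40,255,255));print("tape",blob("top",y,(322,138,354,170),.049))
g=R(H,(40,80,30),(85,255,255))
print("handle",blob("top",g,(315,180,360,245),.036))
v=R(H,(0,0,95),(180,70,255))
try: print("blade",blob("top",v,(325,180,350,215),.036))
except Exception as e: print(e)
b=R(H,(105,90,50),(125,255,255));b=cv2.morphologyEx(b,3,np.ones((15,15)));print("hex",blob("top",b,(270,178,308,245),.045))
print("sock",blob("top",R(H,(0,0,110),(180,70,255)),(270,125,310,180),.073))
cv2.imwrite("pics/end.png",np.hstack([cv2.resize(i[90:260,170:470],(440,249),interpolation=3),cv2.resize(s[140:300,240:440],(311,249),interpolation=3)]))
E
```

```text
t 40.35 tcp [ 0.3958 -0.3436  0.2116] jawyaw 1.589 down [-0.001  0.001 -1.   ] j [-0.72  0.13 -0.08  1.36  0.   -0.73] w 0.62 F [ 1.2 -0.3  0. ]
tape {'cen': array([ 0.6482, -0.0596]), 'rect': array([ 0.6474, -0.0601]), 'size': array([35., 34.]), 'yaw': 0.002, 'px': (np.float64(336.3), np.float64(152.1)), 'n': 203}
handle {'cen': array([ 0.4989, -0.0629]), 'rect': array([ 0.4993, -0.0639]), 'size': array([49., 31.]), 'yaw': 0.001, 'px': (np.float64(337.6), np.float64(219.1)), 'n': 312}
blade {'cen': array([ 0.5524, -0.062 ]), 'rect': array([ 0.5508, -0.0617]), 'size': array([ 4., 36.]), 'yaw': -0.001, 'px': (np.float64(337.2), np.float64(195.3)), 'n': 44}
hex {'cen': array([0.5196, 0.0473]), 'rect': array([0.5199, 0.0475]), 'size': array([107.,  33.]), 'yaw': 0.018, 'px': (np.float64(287.5), np.float64(209.0)), 'n': 784}
sock {'cen': array([0.6464, 0.0492]), 'rect': array([0.6462, 0.0489]), 'size': array([43., 44.]), 'yaw': -1.564, 'px': (np.float64(286.8), np.float64(149.4)), 'n': 346}
```

View pics/end.png

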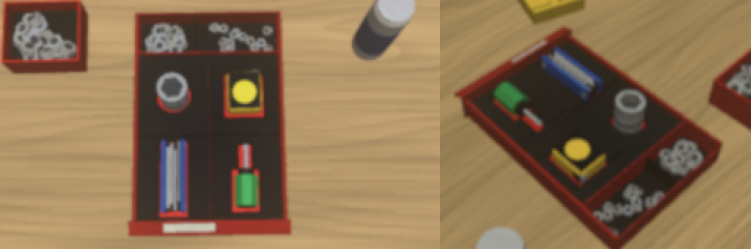

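All four tools sit in their own cut-outs, and the can and bin look unmoved. Handing in.

```bash
python3 -c "
from rig import robot
print(robot.job_done())"
```

```text
the job is handed in; nothing more can be done
None
```

All four tools are in their own cut-outs in the red drawer and released, with the arm clear. I handed the job in at about 40 s of the 112 s. The hand-in reports no verdict.

- **Which parts I used:** I took the green driver farther from the base (about 0.54 m against 0.42 m). The yellow insert was left alone.
- **Position:** In the last top picture the tape and socket measured about 1 mm from their seats. The hex set measured about 3 mm off and the driver about 4 mm off along the drawer. That is within 8 mm, though my driver figure is slightly more than the roughly 3.5 mm of play its slot allows.
- **Direction:** The hex set and driver measured within about 0.02 rad of their slots. I didn't measure the tape's direction after release; the fingers were within 0.005 rad of the slot when they let go.
- **Height and tilt:** I didn't measure these after release. The last pictures show every tool down inside its cut-out, the socket upright, and the driver's blade in the narrow part.
- **Forces and surroundings:** The highest force I read was about 6 N, while gripping. The oil can and the bin look unmoved in the pictures, but I didn't measure them again.
- **Disagreement between cameras:** They differed by up to about 7 mm on the socket and handle positions. I centred the socket by squeezing it from two directions. For the driver I averaged the two views, and the jaws centred it sideways.

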